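# Hold the sediment slide flush on the tilted viewing stage

### The arm

A 7-joint arm with a two-finger parallel gripper is mounted at the origin on the work surface. World frame = base frame: x ahead of the robot, y to its left, z up, the work surface at z = 0. Lengths are in m, angles in degrees, forces in N, time in s.
With the tool pointing down it reaches from about 0.35 to 0.775 m from the base axis. Payload 3.1 kg.
Tool frame: the origin (TCP) lies on the centre line of the jaws, within the pads' length; the fingertips stand 17 mm ahead of it and the grasp point (between the pads) lies 2 mm behind it (robot.tip_reach is the distance from the TCP to the fingertips, in m); z points along the fingers, y is the line along which they close (so a half turn about z gives the same grasp; the last joint's range is limited). The gripper opens to 85 mm and grips with 20 to 120 N. Pads are 22 mm wide; open, the fingers measure 114 mm over their backs; the gripper's body (76 mm by 85 mm) begins 54 mm behind the grasp point. The pads swing forward as they close: fully open they stand 13 mm farther back than shut.
Start: joints at [65.621, 17.813, 0.802, 86.603, -0.252, 75.585, -1.558], TCP at [0.206, -0.51, 0.248] pointing down, gripper open.
Joint ranges: [-154.91, 154.91], [-16.99, 109.72], [-72.82, 74.43], [7.12, 147.25], [-82.49, 262.49], [11.32, 116.49], [-174.64, 174.64]. Speed limits (degrees/s): [159.86, 159.86, 180, 180, 180, 180, 180].

### API

Orientations are given as [roll, pitch, yaw] about the fixed x, y, z axes, in that order (R = Rz(yaw) Ry(pitch) Rx(roll)).
In Python, from station import robot, fingers, vision, workorder, recognise gives the robot as it stands. Calls block until the motion is done:
- robot.move_to(position, orientation): joint-space move of the TCP to a pose.
- robot.line_to(position, orientation=None, velocity=0.15, f_stop=None): straight line of the TCP; orientation=None keeps the orientation; velocity is the mean speed in m/s. With f_stop (N) it stops when the force on the tool has changed by that much, and returns True; else False.
- robot.move_j(angles): joint-space move.
- fingers.gripper_to(opening, force=None): opening from 0.0 (shut) to 1.0 (fully open); force is the grip in N (None keeps the last); returns when the fingers have stopped.
- robot.pause(seconds).
- robot.inverse_kinematics(position, orientation): joint angles nearest the present ones, or None.
- vision.grab_frame(name): name is "side" or "top" or "wrist"; returns the picture (420x560x3 uint8, red, green, blue); there is no depth.
- vision.calibration(name): a dict with "mtx" (3x3 intrinsics, pixels), "extrinsics" (4x4, takes a point from world to camera coordinates); the wrist camera has in their place "T_tool_cam" (4x4, takes a point from camera to tool coordinates, whose origin is the TCP and whose axes are the flange's). Camera axes: x right, y up, looking along -z (the intrinsics and any distortion apply to the point x, -y, -z); pixel columns grow to the right and rows downward; lengths in m; the calibration is good to about 2 mm. A picture is of the moment at which its call begins: read the wrist's pose just before it. calibration takes no time and is no camera call.
A pose or a line that the arm cannot do raises robot.PlanningError and nothing moves.
- workorder.close_job(): hands the job in; it is judged then, once.
Trained networks look in the newest picture that a camera, given by its name, has taken for a name from the list of things; names that differ only in an ending like _2 or _b are one class to them, and where a whole thing is asked for, a point or a joint stands for the part that bears it (a point fixed in the world has none). Each returns a list of dicts, best first, with "p" (0 to 1); they miss things now and then, are a little off and sometimes report something else, mostly with a low value. They report only what shows in the picture. A call takes as long as a camera call. They do not tell look-alikes from the thing itself.
- recognise(label, camera): "rect" ([centre column, centre row, width, height] in pixels, round what is visible of it).
Readings, each from a call of its own:
- robot.current_time_s(): time.
- robot.current_joint_positions(): joint angles.
- robot.current_dq(): joint speeds.
- robot.current_joint_torque(): joint torques, N m.
- robot.current_tool_pos(): TCP position.
- robot.current_eef_rot(): TCP orientation.
- robot.current_contact_force(): force on the tool from outside, world axes, zero at the start.
- robot.current_torque(): the same for the moment, N m.
- robot.current_finger_gap(): opening from 0.0 (shut) to 1.0 (fully open).
- robot.current_gripper_force(): force on a finger pad.
Only numpy, scipy, OpenCV 4.12 (cv2) and the standard library are available. Lean on these libraries where they do the work, as an engineer would, in place of code of your own. Each camera call takes 0.05 s, during which the arm holds its last target. There are 200 camera calls.

### The job

Pick up the sediment slide by its upright grip and lay it on the sloping face of the viewing stage, tilted so that both its runners bear on the face, in the middle of the face's width, and its lower edge is up against the stop bar at the foot of the slope. The slope was clamped at an unknown angle, so find it by touch and press gently (about 5 to 15 N). Finish while still gripping the slide and holding it pressed both flush onto the face and down against the stop - do not let go - and leave everything else on the bench where it stands.

Things in the scene. Friction and masses are not known exactly. Their poses are not given: they have to be found in the camera images.
- slide: sediment slide: flat steel frame with two glass windows, 120 mm (its x) by 80 mm (y), black upright grip block in its middle. Origin at the centre of the underside of its runners, z square to the plate, up. Plate 3 to 9 mm above the origin, grip block 9 to 46 mm, 16 mm (x) by 14 mm (y). 0.14 to 0.26 kg. Starts flat on the bench. Same both ways round: either end may be the lower edge
- runner_a: rubber runner, a strip 8 mm (x) by 76 mm (y) by 3 mm under the slide, fixed to it, centred 48 mm from the slide's origin along its -x; origin at the centre of its underside
- runner_b: the same runner at 48 mm along the slide's +x
- stage: viewing stage, fixed: grey housing 180 (x) x 130 (y) x 22 mm high, origin under its centre, z up. Its aluminium face, 120 mm wide, 150 mm long, with a white window, is hinged at its low end (the stage's -x side, away from the robot), rising toward +x. Two steel posts 110 mm high stand beside its high end, x = 46 to 70, y = +-66 to +-72 mm, with knobs outside
- seat (a point): middle of the foot of the slope, on the face's hinge line, which runs along the stage's y in the face's top surface: 70 mm from the stage's origin toward its -x, 34 mm up, the same at any slope; its axes are the housing's. The face is clamped 0.2 to 0.55 rad above level and does not give under a push; this angle is not reported: feel for it or look
- stop: stop: level steel bar, 8 mm diameter, 110 mm long, along the stage's y at the foot of the slope, fixed to the housing. Origin 6 mm from the seat toward the stage's -x, at its height; the bar's axis is 4 mm above that. With the slide flush and against the bar its lower edge is within 2 mm of the seat, so its origin is 58 to 62 mm up the slope from the seat
- bottle_a: full dark sparkling-wine bottle standing, 88 mm across, 305 mm tall; origin under its centre; not to be moved
- bottle_b: a second such bottle, same size; not to be moved
- stopper_a: mushroom-headed cork stopper standing on its foot, 30 mm across, 42 mm tall, origin under its centre; stands in the middle of the bench, farther from the robot; not to be moved
- stopper_b: a second such stopper, nearer the robot; not to be moved
- cap_tin: open round steel tin, 90 mm across, 55 mm tall, origin under its centre; not to be moved
- stopper_jar: squat closed jar, 70 mm across, 90 mm tall, origin under its centre; not to be moved
- brush: cleaning brush lying on the bench; not to be moved
Things that resemble listed ones, but are neither listed nor needed, are in the scene too. What is shaped like the slide but pink or turquoise is not meant.

How it is judged (in metres and radians):
On the way:
1. the slide is gripped and lifted clear of the bench (height (world z) of slide above 0.03 m and contact force between the fingers and slide above 1 N), for 0.2 s.
At the end, for the whole second after the job is handed in: Both runners press on the stage (0.4 N each, slide 2.5 N in all), its edge on the stop (0.4 N); its origin is 52-68 mm from the seat, within 15 mm of mid-width, cross axis within 0.09 rad of the stage's; still (10 mm/s) and gripped (2 N) (contact force between each of runner_a, runner_b and stage above 0.4 N and contact force between slide and stage above 2.5 N and contact force between slide and stop above 0.4 N and contact force between the fingers and slide above 2 N and distance between slide and seat between 0.052 and 0.068 m and y of slide in the frame of stage between -0.015 and 0.015 m and angle between the y axis of slide and the y axis of stage, either way round below 0.09 rad and linear speed of slide below 0.01 m/s); the arm keeps its last pose, push and grip.
It fails at once if the slide is pressed on the stage with more than 45 N (contact force between slide and stage above 45 N).
It fails at once if a bottle, stopper, tin, jar or the brush is moved more than 30 mm (distance of any of bottle_a, bottle_b, stopper_a, stopper_b, cap_tin, stopper_jar, brush from where it was at the start of the episode above 0.03 m).
It also fails if it takes over 64 s, if anything falls off the work surface, if the arm or the gripper's body presses on something with over 40 N, if the wrist force passes 120 N, or if a joint passes its speed limit or range.

## Working session

There is one attempt and no reset: what is moved stays moved. The work goes in short steps, each a Python script; the robot and the scene stay as the last script left them, time stands still between calls to the robot, and variables do not carry over. Pictures are saved under pics/ and viewed, at most 10 in all, crops included, and the job is handed in when it is done.

```bash
mkdir -p pics; ls
cat > h.py <<'E'
import numpy as np, cv2
from station import robot, fingers, vision, workorder, recognise
def snap(c,fn=None):
    im=np.asarray(vision.grab_frame(c))
    if fn: cv2.imwrite('pics/'+fn,cv2.cvtColor(im,cv2.COLOR_RGB2BGR))
    return im
def proj(c,P):
    k=vision.calibration(c); P=np.atleast_2d(P); E=np.array(k['extrinsics']);K=np.array(k['mtx'])
    q=(E[:3,:3]@P.T).T+E[:3,3]; q=q*[1,-1,-1]; u=(K@q.T).T
    return u[:,:2]/u[:,2:]
def ray(c,px):
    k=vision.calibration(c); E=np.array(k['extrinsics']);K=np.array(k['mtx'])
    d=np.linalg.inv(K)@[px[0],px[1],1]; d=E[:3,:3].T@(d*[1,-1,-1]); o=-E[:3,:3].T@E[:3,3]
    return o,d
def atz(c,px,z):
    o,d=ray(c,px); return o+d*(z-o[2])/d[2]
E
python3 - <<'E'
from h import *
print(vision.calibration('top').keys())
for c in('top','side'):
    snap(c,c+'0.png')
    print(c,ray(c,(280,210)))
    for n in ('slide','stage','stop','bottle_a','stopper_a','cap_tin','stopper_jar','brush'):
        print(c,n,[(np.round(d['rect']).tolist(),round(d['p'],2)) for d in recognise(n,c)[:4]])
E
```

```text
pics
dict_keys(['mtx', 'extrinsics'])
top (array([ 0.31611765, -0.00309091,  1.18500891]), array([ 0.18582426, -0.01830193, -0.98244619]))
top slide [([251.0, 272.0, 52.0, 36.0], 0.93), ([339.0, 272.0, 42.0, 52.0], 0.62), ([329.0, 200.0, 45.0, 52.0], 0.58)]
top stage [([201.0, 193.0, 83.0, 79.0], 0.85), ([87.0, 210.0, 41.0, 31.0], 0.51)]
top stop [([214.0, 162.0, 40.0, 14.0], 0.64), ([448.0, 248.0, 63.0, 60.0], 0.22)]
top bottle_a [([93.0, 254.0, 41.0, 38.0], 0.68), ([104.0, 142.0, 70.0, 76.0], 0.63), ([438.0, 139.0, 69.0, 69.0], 0.56)]
top stopper_a [([270.0, 154.0, 14.0, 14.0], 0.4)]
top cap_tin [([96.0, 255.0, 40.0, 37.0], 0.92)]
top stopper_jar [([86.0, 211.0, 37.0, 30.0], 0.81)]
top brush [([326.0, 200.0, 47.0, 47.0], 0.72), ([448.0, 248.0, 60.0, 63.0], 0.66)]
side (array([-0.01233217,  0.7065793 ,  0.79427973]), array([ 0.47773472, -0.59840818, -0.6433698 ]))
side slide [([306.0, 191.0, 44.0, 23.0], 0.66), ([322.0, 257.0, 53.0, 47.0], 0.66), ([366.0, 210.0, 52.0, 36.0], 0.64)]
side stage [([232.0, 248.0, 86.0, 64.0], 0.84)]
side stop [([216.0, 222.0, 34.0, 20.0], 0.76)]
side bottle_a [([320.0, 103.0, 27.0, 101.0], 0.76), ([126.0, 240.0, 65.0, 127.0], 0.62)]
side stopper_a [([292.0, 219.0, 8.0, 17.0], 0.72)]
side cap_tin []
side stopper_jar [([152.0, 328.0, 37.0, 50.0], 0.97)]
side brush [([391.0, 158.0, 63.0, 13.0], 0.55)]
```

View pics/top0.png

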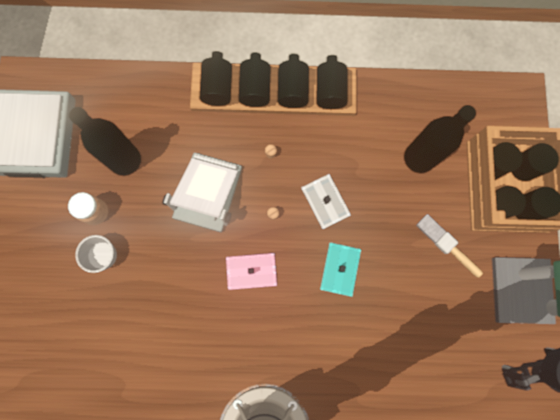

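View pics/side0.png

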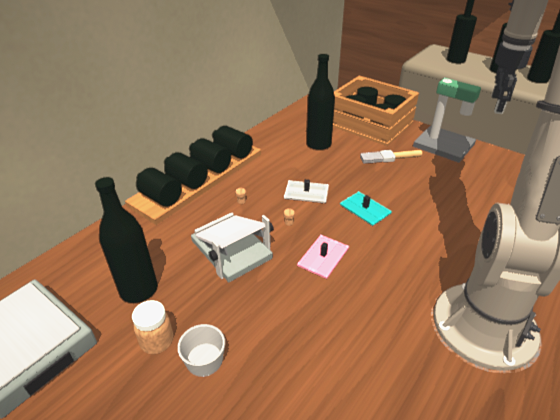

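The side view matches the top view. In the top view there are three slide-shaped things: white-windowed grey steel (326,200), pink (251,271) and turquoise (341,270). The grey steel frame at (326,200) fits the description. The stage is at (205,190), with stoppers at (271,150) and (273,212). Next is an enlarged crop to confirm.

Run:
```python
from h import *
im=cv2.imread('pics/top0.png')[140:240,160:360]
cv2.imwrite('pics/crop1.png',cv2.resize(im,None,fx=4,fy=4,interpolation=cv2.INTER_CUBIC))
```

```text
(no output)
```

View pics/crop1.png

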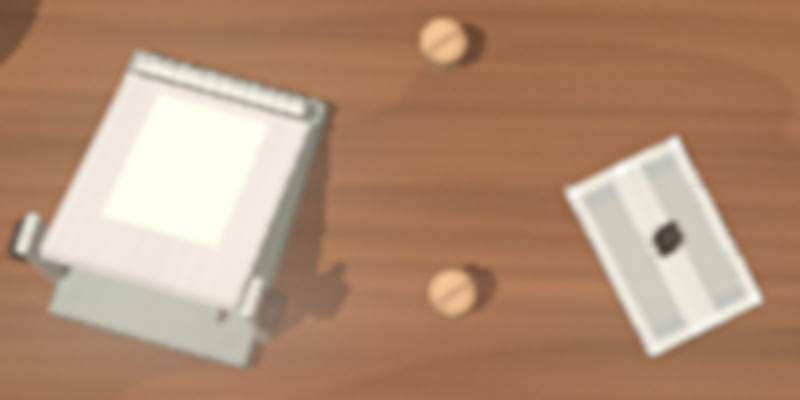

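The crop confirms the grey steel slide, with a black grip at crop (668,238), i.e. (327,199.5) in the full picture. The stage's stop lies along its far edge. I'll enlarge the stage in the side view to fit its pose and slope.

Run:
```python
from h import *
im=cv2.imread('pics/side0.png')[200:290,180:300]
cv2.imwrite('pics/crop2.png',cv2.resize(im,None,fx=6,fy=6,interpolation=cv2.INTER_CUBIC))
C=np.array([(567,190),(678,138),(762,300),(652,355)])/4+[160-.375,140-.375]
P=np.array([atz('top',c,.009) for c in C]); print(P.round(4))
g=np.array([668,238])/4+[160-.375,140-.375]
print(P.mean(0),atz('top',g,.046), [np.linalg.norm(P[i]-P[(i+1)%4]).round(4) for i in range(4)])
e=(P[2]-P[1])/2+(P[3]-P[0])/2; print('yaw',np.degrees(np.arctan2(e[1],e[0])))
for px,z in(((271,150),.03),((273,212),.03)): print(atz('top',px,z))
```

```text
[[ 0.6005 -0.0791  0.009 ]
 [ 0.6375 -0.1511  0.009 ]
 [ 0.5314 -0.2057  0.009 ]
 [ 0.4938 -0.1351  0.009 ]]
[ 0.56580514 -0.14274031  0.009     ] [ 0.56250997 -0.14045514  0.046     ] [np.float64(0.081), np.float64(0.1193), np.float64(0.08), np.float64(0.1205)]
yaw -152.53615968908426
[0.69176458 0.00235393 0.03      ]
[ 0.528959   -0.00707144  0.03      ]
```

View pics/crop2.png

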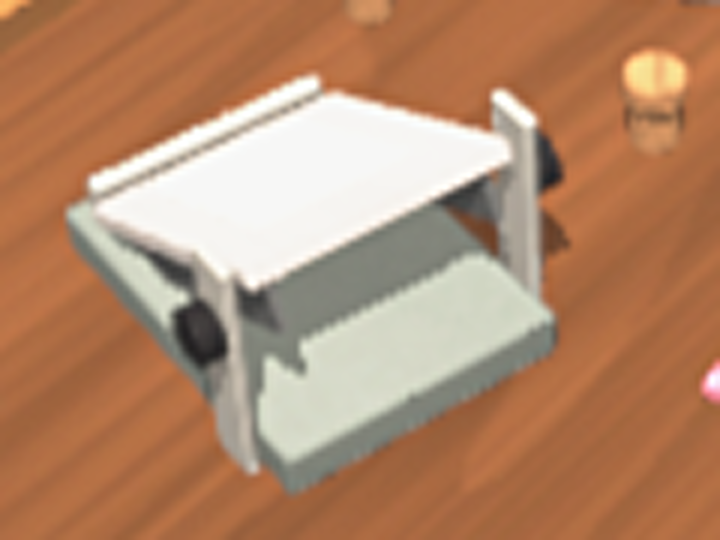

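```bash
cat > fit.py <<'E'
from h import *
from scipy.optimize import least_squares
S=[((90,-65,22),(290,458)),((90,-65,0),(292,492)),((90,65,22),(553,318)),((90,65,0),(553,350)),((-90,-65,22),(70,210)),
 ('f',-60,(247,288)),('f',60,(513,155)),((-70,60,34),(335,92)),((-76,-55,38),(95,185)),((-76,55,38),(318,82)),((58,-69,110),(215,265)),((58,69,110),(515,107))]
T=[((-76,-55,38),(133,62)),((-76,55,38),(312,108)),('f',-60,(42,258)),('f',60,(237,315)),((90,-65,22),(50,310)),((90,65,22),(248,365)),((58,-69,110),(30,225)),((58,69,110),(258,285))]
def loc(s,th):
    return np.array([-70+150*np.cos(th),s[1],34+150*np.sin(th)]) if s[0]=='f' else np.array(s[0],float)
def res(p,full=False):
    x,y,yaw,th=p; c,s=np.cos(yaw),np.sin(yaw); R=np.array([[c,-s,0],[s,c,0],[0,0,1]]); o=[]
    for cam,L,k,off in(('side',S,6,(180-.4,200-.4)),('top',T,4,(160-.375,140-.375))):
        P=np.array([R@loc(q,th)/1000+[x,y,0] for q in L]); px=np.array([q[-1] for q in L])/k+off
        o.append(proj(cam,P)-px)
    return o if full else np.vstack(o).ravel()
r=least_squares(res,[.58,.17,np.pi-.26,.4],loss='soft_l1')
print(r.x,np.degrees(r.x[2:])); [print(a.round(1).tolist()) for a in res(r.x,True)]
x,y,yaw,th=r.x
print('seat',x-.07*np.cos(yaw),y-.07*np.sin(yaw),.034)
E
python3 fit.py
```

```text
[0.58158141 0.16267785 2.88911402 0.40323135] [165.53404005  23.10345428]
[[-0.4, -0.1], [0.0, 0.6], [1.0, -1.4], [1.1, -0.5], [-1.1, -0.9], [0.8, 0.1], [-0.1, 0.3], [-0.3, -0.3], [0.0, -0.1], [-0.4, -0.2], [-0.4, -2.3], [-0.0, -0.9]]
[[1.8, 0.3], [-1.7, 0.4], [0.5, -0.4], [-0.1, -1.0], [-0.3, -0.2], [-0.5, 0.1], [-0.4, 1.3], [-1.2, 2.3]]
seat 0.6493621463275425 0.14519151476104925 0.034
```

```bash
cat >> h.py <<'E'
from scipy.spatial.transform import Rotation as Ro
YAW=2.88911; STG=np.array([.58158,.16268,0]); RS=Ro.from_euler('z',YAW).as_matrix()
def st(p): return STG+RS@np.array(p)
SEAT=st([-.07,0,.034])
def face(th): # columns: upslope, y, normal
    return RS@Ro.from_euler('y',-th).as_matrix()
def eul(x,z): # tool rotation from x axis and z axis
    x=x/np.linalg.norm(x); return Ro.from_matrix(np.c_[x,np.cross(z,x),z]).as_euler('xyz',degrees=True).tolist()
def down(yaw): a=np.radians(yaw); return eul(np.array([np.cos(a),np.sin(a),0]),np.array([0,0,-1.]))
E
python3 - <<'E'
from h import *
ik=lambda p,o:(lambda q:None if q is None else np.round(q).tolist())(robot.inverse_kinematics(list(p),o))
print(robot.current_eef_rot(),robot.current_finger_gap())
for yaw in(27.5,-152.5): print('grasp',yaw,ik([.565,-.142,.031],down(yaw)),ik([.565,-.142,.2],down(yaw)))
for s in(1,-1):
  for u in(.05,.125): print('touch',s,u,ik(st([-.07+u*.92,0,.034+u*.39+.03]),down(np.degrees(YAW)+90-90*s)))
  for tilt in(0,10,23.1):
    F=face(.4032); t=np.radians(tilt); z=-(RS@Ro.from_euler('y',-t).as_matrix())[:,2]; x=s*(RS@Ro.from_euler('y',-t).as_matrix())[:,0]
    for h in(0,.1): print('place',s,tilt,h,ik(SEAT+F@[.06,0,.031]+[0,0,h],eul(x,z)))
E
```

```text
[1.79995363e+02 1.82335915e-03 2.19942411e+01] 0.9994234979571553
grasp 27.5 [27.0, 35.0, -21.0, 96.0, 15.0, 52.0, -62.0] [26.0, 25.0, -19.0, 85.0, 8.0, 72.0, -57.0]
grasp -152.5 [51.0, 50.0, -62.0, 95.0, 48.0, 66.0, 94.0] [51.0, 36.0, -62.0, 84.0, 32.0, 79.0, 105.0]
touch 1 0.05 [13.0, 42.0, -47.0, 85.0, 32.0, 66.0, 36.0]
touch 1 0.125 [17.0, 37.0, -55.0, 94.0, 33.0, 67.0, 30.0]
place 1 0 0 [13.0, 43.0, -47.0, 85.0, 32.0, 67.0, 36.0]
place 1 0 0.1 [14.0, 38.0, -51.0, 78.0, 29.0, 78.0, 39.0]
place 1 10 0 [15.0, 51.0, -54.0, 74.0, 33.0, 80.0, 38.0]
place 1 10 0.1 [15.0, 47.0, -57.0, 67.0, 30.0, 90.0, 40.0]
place 1 23.1 0 [12.0, 59.0, -53.0, 60.0, 27.0, 94.0, 44.0]
place 1 23.1 0.1 [10.0, 54.0, -52.0, 53.0, 24.0, 104.0, 45.0]
touch -1 0.05 [5.0, 38.0, -32.0, 86.0, 22.0, 63.0, -137.0]
touch -1 0.125 [9.0, 32.0, -40.0, 94.0, 22.0, 63.0, -142.0]
place -1 0 0 [5.0, 38.0, -32.0, 85.0, 22.0, 63.0, -136.0]
place -1 0 0.1 [8.0, 34.0, -38.0, 78.0, 21.0, 75.0, -135.0]
place -1 10 0 [4.0, 44.0, -31.0, 75.0, 16.0, 75.0, -130.0]
place -1 10 0.1 [6.0, 40.0, -35.0, 68.0, 15.0, 86.0, -131.0]
place -1 23.1 0 [3.0, 53.0, -29.0, 61.0, 10.0, 90.0, -126.0]
place -1 23.1 0.1 [3.0, 49.0, -31.0, 54.0, 9.0, 101.0, -127.0]
```

Run:
```python
from h import *
d=down(np.degrees(YAW)-180)
robot.move_to([.5,-.2,.25],down(27.5))
fingers.gripper_to(0.0,force=30)
pts=[]
for i,u in enumerate((.125,.05)):
    s=st([-.07+u*.92,0,.034+u*.39])
    (robot.move_to if i==0 else robot.line_to)((s+[0,0,.10]).tolist() if i==0 else (s+[0,0,.06]).tolist(),d)
    if i==0: robot.line_to((s+[0,0,.045]).tolist(),d)
    f0=robot.current_contact_force()
    hit=robot.line_to((s-[0,0,.01]).tolist(),d,velocity=.025,f_stop=2.5)
    p=np.array(robot.current_tool_pos()); pts.append(p); print(hit,p-s,np.array(robot.current_contact_force())-f0)
    robot.line_to((p+[0,0,.035]).tolist(),velocity=.1)
L=[RS.T@(p-STG) for p in pts]; print(L); dl=L[0]-L[1]; print('slope',np.arctan2(dl[2],dl[0]))
robot.line_to((p+[0,0,.15]).tolist())
print(robot.current_time_s())
```

```text
True [-6.41699312e-05 -1.26624016e-05  2.95994012e-02] [-0.89853354  0.21540372  4.08443506]
True [-4.01328941e-05  4.43220085e-05  2.40973881e-02] [ 0.9753593  -1.18363588  4.47691092]
[array([4.50589723e-02, 2.82911479e-05, 1.12349401e-01]), array([-2.39500675e-02, -3.28912441e-05,  7.75973881e-02])]
slope 0.4665126016983256
10.2333
```

```bash
cat >> fit.py <<'E'
for fx in (.4665,):
    r=least_squares(lambda p:res([*p,fx]),[.58,.17,np.pi-.26],loss='soft_l1'); print(r.x,r.cost); [print(a.round(1).tolist()) for a in res([*r.x,fx],True)]
E
python3 fit.py | tail -3
```

```text
[0.58066962 0.16296482 2.89046467] 19.531333674780917
[[-0.1, 0.2], [0.3, 0.8], [1.2, -1.2], [1.4, -0.3], [-1.0, -0.7], [-0.2, -3.4], [-1.0, -3.1], [-0.1, -0.1], [0.2, 0.2], [-0.2, 0.0], [-0.1, -2.0], [0.2, -0.7]]
[[1.6, 0.6], [-1.9, 0.7], [0.1, -2.3], [-0.1, -2.8], [-0.4, 0.2], [-0.6, 0.5], [-0.5, 1.8], [-1.3, 2.6]]
```

Run:
```python
from h import *
d=down(np.degrees(YAW)-180)
L=[]
for i,(u,y) in enumerate(((.085,0),(.125,-.03),(.05,-.03))):
    s=st([-.07+u*.92,y,.034+u*.39]); 
    robot.line_to((s+[0,0,.043]).tolist(),d,velocity=.2)
    robot.pause(.2); f0=np.array(robot.current_contact_force())
    hit=robot.line_to((s+[0,0,0]).tolist(),d,velocity=.02,f_stop=2)
    robot.pause(.1)
    p=np.array(robot.current_tool_pos()); L.append(RS.T@(p-STG)); print(hit,L[-1],(p-s)[2],RS.T@(np.array(robot.current_contact_force())-f0))
    robot.line_to((p+[0,0,.03]).tolist(),velocity=.15)
robot.line_to((p+[0,0,.12]).tolist(),velocity=.25)
dl=L[1]-L[2];print(np.arctan2(dl[2],dl[0]))
print(robot.current_time_s())
```

```text
True [ 8.30416049e-03 -3.85556402e-05  9.38208776e-02] 0.026670877607956778 [ 1.57521351 -1.26815602  4.2665869 ]
True [ 0.04506544 -0.03004163  0.11237347] 0.029623467666075348 [0.62352471 0.13369449 5.58695234]
True [-0.02392333 -0.03001467  0.07762297] 0.024122971798261165 [0.20821849 0.56298342 5.60859136]
0.46661310720448795
17.5083
```

```bash
sed -i 's/^YAW=.*/YAW=2.8900; STG=np.array([.5808,.1628,0]); RS=Ro.from_euler("z",YAW).as_matrix(); TH=.4665/' h.py
python3 - <<'E'
from h import *
d=down(27.5); g=[.564,-.1415]
robot.move_to([*g,.13],d); fingers.gripper_to(.6)
robot.line_to([*g,.031],d,velocity=.1,f_stop=8)
print(robot.current_tool_pos()); fingers.gripper_to(0,force=60)
print(robot.current_finger_gap(),robot.current_gripper_force())
robot.line_to([*g,.16],d,velocity=.15)
robot.pause(.2);print(robot.current_finger_gap(),robot.current_gripper_force(),robot.current_contact_force(),robot.current_time_s())
snap('side','lift.png')
im=cv2.imread('pics/lift.png')[100:300,200:450]; cv2.imwrite('pics/lift_c.png',cv2.resize(im,None,fx=3,fy=3))
E
```

```text
[ 0.56475833 -0.14157229  0.03175835]
0.15323755506054154 59.12415146827698
0.15214103967149525 58.38700890541077 [ 0.58944772  0.51492304 -1.96838094] 22.1
```

View pics/lift_c.png

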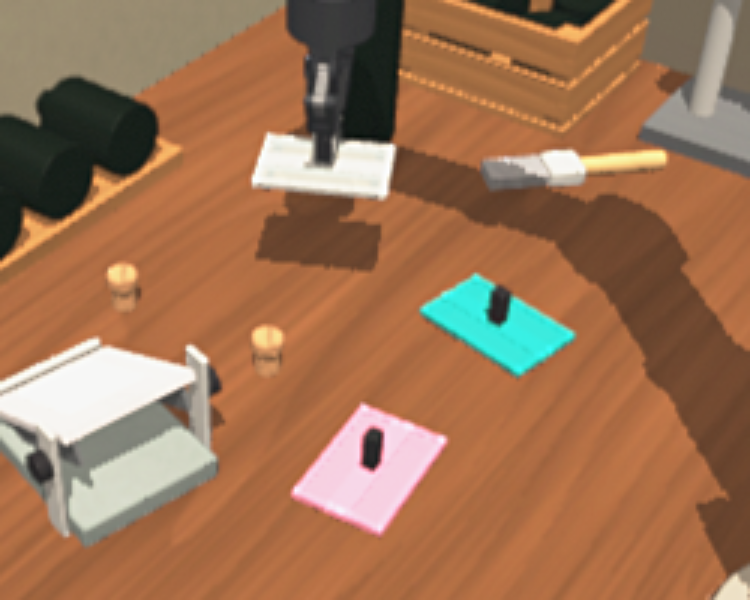

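The picture shows the slide level in the gripper at crop (323,165), and everything else is in place. Next I'll carry it to the stage and find the face with the tool square to the slope.

```bash
cat >> h.py <<'E'
F=face(TH); OR=eul(-F[:,0],-F[:,2]); 
def at(u,h,y=0): return (SEAT+F@[u,y,h]).tolist()
def loc(): return F.T@(np.array(robot.current_tool_pos())-SEAT)
def force(): return F.T@np.array(robot.current_contact_force())
E
python3 - <<'E'
from h import *
robot.line_to([.56,-.1,.22],velocity=.25)
robot.move_to((np.array(at(.07,.035))+[0,0,.13]).tolist(),OR)
robot.line_to(at(.07,.06),OR,velocity=.15)
robot.line_to(at(.07,.040),OR,velocity=.08)
robot.pause(.3); f0=force(); print('f0',f0)
print(robot.line_to(at(.07,.022),OR,velocity=.015,f_stop=3)); robot.pause(.3)
print(loc(),force()-f0,robot.current_torque(),robot.current_time_s())
for c in('side','top'): snap(c,c+'1.png')
a=cv2.imread('pics/side1.png')[170:290,170:320]; b=cv2.imread('pics/top1.png')[140:260,160:260]
cv2.imwrite('pics/c3.png',cv2.resize(np.hstack([a,b]),None,fx=3.2,fy=3.2,interpolation=cv2.INTER_CUBIC))
np.save('f0.npy',f0)
E
```

```text
f0 [-1.56852448  0.02526917 -1.04383962]
True
[6.99165612e-02 5.69458691e-05 3.15728469e-02] [3.36541231e+00 3.32969832e-03 6.53942688e+00] [ 0.03632762 -0.20805219 -0.01934621] 26.1583
```

View pics/c3.png

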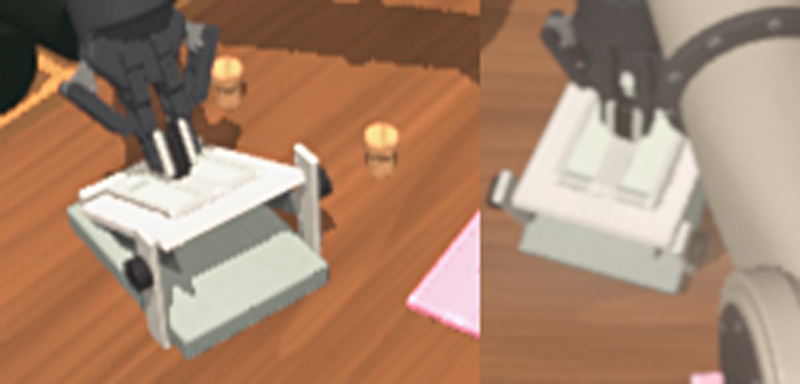

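The slide lies on the face, square and mid-width (side crop (175,180), top crop (620,165)), just above the stop. Contact came at the expected height, which confirms the slope. Next I'll lift slightly, find the stop, then press.

Run:
```python
from h import *
robot.line_to(at(.0699,.0332),OR,velocity=.03); robot.pause(.3); f0=force(); print('free',f0)
print(robot.line_to(at(.048,.0332),OR,velocity=.012,f_stop=3)); robot.pause(.3)
l=loc(); u=l[0]; print(l,force()-f0)
np.save('f0.npy',f0)
h=.0332
while h>.0285:
    h-=.0004; robot.line_to(at(u-.0008,h),OR,velocity=.02); robot.pause(.15)
    f=force()-f0; print(round(h,4),loc().round(4),f.round(1))
    if f[2]>10: break
m=np.array(robot.current_torque()); print(F.T@m,robot.current_finger_gap(),robot.current_gripper_force(),robot.current_time_s())
```

```text
free [-0.71851077  0.27202656 -2.19672216]
True
[0.06156092 0.00023073 0.03170818] [2.35307274 0.87231214 3.9957832 ]
0.0328 [0.0615 0.0001 0.0321] [ 3.9 -0.2  0.8]
0.0324 [0.0614 0.     0.0321] [6.3 1.2 0.6]
0.032 [0.0615 0.     0.032 ] [6.7 0.9 2.1]
0.0316 [0.0615 0.     0.032 ] [6.2 0.7 3.4]
0.0312 [ 0.0615 -0.      0.0318] [ 6.9 -0.1  3.1]
0.0308 [ 0.0615 -0.      0.0316] [7.1 0.2 3.7]
0.0304 [ 0.0615 -0.      0.0316] [7.6 0.9 4.9]
0.03 [ 0.0615 -0.      0.0316] [7.  1.  5.8]
0.0296 [ 0.0615 -0.      0.0316] [7.4 1.6 6.4]
0.0292 [ 0.0615 -0.      0.0316] [6.7 1.6 8.1]
0.0288 [ 0.0615 -0.      0.0316] [8.4 1.7 9.6]
0.0284 [ 0.0615 -0.      0.0316] [ 9.6  1.6 11. ]
[ 0.51138492 -1.20197521 -0.09685522] 0.1582397494102414 59.94707643985748 32.85
```

```bash
cat >> h.py <<'E'
def tor(a): # orientation tilted by a deg about stage y (positive: hand leans toward the foot / lower edge lifts... measured below)
    return (Ro.from_matrix(RS)*Ro.from_euler('y',a,degrees=True)*Ro.from_matrix(RS.T)*Ro.from_euler('xyz',OR,degrees=True)).as_euler('xyz',degrees=True).tolist()
def tilt():
    D=Ro.from_euler('xyz',robot.current_eef_rot(),degrees=True)*Ro.from_euler('xyz',OR,degrees=True).inv()
    return RS.T@D.as_rotvec(degrees=True)
E
python3 - <<'E'
from h import *
f0=np.load('f0.npy'); u=.0607;h=.0284
def rep(a): print(a,loc().round(4),'tilt',tilt().round(2),'f',(force()-f0).round(1),'m',(RS.T@np.array(robot.current_torque())).round(2))
rep('now')
for a in(0.7,1.4,.7,0,-.7,-1.4,-.7,0):
    robot.line_to(at(u,h),tor(a),velocity=.02); robot.pause(.2); rep(a)
print(robot.current_time_s())
E
```

```text
now [ 0.0615 -0.      0.0316] tilt [-0.07  0.11 -0.02] f [ 9.6  1.6 11. ] m [ 0.5  -1.2   0.14]
0.7 [ 0.0614 -0.      0.0315] tilt [-0.08  0.8  -0.03] f [ 7.7  0.5 11.5] m [ 0.39 -1.4   0.09]
1.4 [ 0.0613 -0.      0.0315] tilt [-0.08  1.51 -0.04] f [7.9 0.9 9.9] m [ 0.37 -1.31  0.16]
0.7 [ 0.0613 -0.0001  0.0315] tilt [-0.07  0.83 -0.02] f [9.2 2.1 9.5] m [ 0.43 -1.03  0.14]
0 [ 0.061  -0.0001  0.032 ] tilt [-0.09  0.21 -0.03] f [8.4 2.3 9.6] m [ 0.39 -0.85  0.07]
-0.7 [ 0.0607 -0.0002  0.0325] tilt [-0.11 -0.42 -0.05] f [ 8.2  2.  11.7] m [ 0.37 -0.81  0.08]
-1.4 [ 0.0605 -0.0002  0.033 ] tilt [-0.13 -1.06 -0.06] f [ 8.3  1.9 12.2] m [ 0.46 -0.62  0.17]
-0.7 [ 0.0607 -0.0002  0.0325] tilt [-0.12 -0.42 -0.05] f [ 7.   1.2 10.7] m [ 0.41 -0.74  0.15]
0 [ 0.061  -0.0002  0.032 ] tilt [-0.1   0.21 -0.03] f [ 8.7  1.3 10. ] m [ 0.39 -0.93  0.1 ]
36.45
```

Tilting negative lifts the slide's upper end: it pivots about the lower runner, and the centre height rises. From about +0.7 to +1.4° it stays flush, and the moment shift (about 0.55 of the roughly 1 N·m full range) shows the load shared between the runners. I'll settle at +1.4° with slightly more normal push and a bit less against the stop.

Run:
```python
from h import *
f0=np.load('f0.npy')
def rep(a): print(a,loc().round(4),'tilt',tilt().round(2),'f',(force()-f0).round(1),'m',(RS.T@np.array(robot.current_torque())).round(2))
for u,h,a in((.0607,.0284,.8),(.0607,.0278,1.4),(.0609,.0274,1.5)):
    robot.line_to(at(u,h),tor(a),velocity=.02); robot.pause(.3); rep(a)
for i in range(3): robot.pause(.5); rep('hold')
print(robot.current_gripper_force(),robot.current_time_s())
for c in('side','top'): snap(c,c+'2.png')
a=cv2.imread('pics/side2.png')[170:290,170:320]; b=cv2.imread('pics/top2.png')[140:260,160:260]
cv2.imwrite('pics/c4.png',cv2.resize(np.hstack([a,b]),None,fx=3.2,fy=3.2,interpolation=cv2.INTER_CUBIC))
```

```text
0.8 [ 0.0613 -0.0002  0.0315] tilt [-0.09  0.94 -0.02] f [ 7.5  1.4 10.2] m [ 0.33 -0.95  0.08]
1.4 [ 0.0613 -0.0003  0.0315] tilt [-0.12  1.55 -0.05] f [ 6.9  1.2 11.3] m [ 0.44 -1.4   0.05]
1.5 [ 0.0612 -0.0003  0.0314] tilt [-0.14  1.71 -0.05] f [ 8.1  1.1 11.9] m [ 0.39 -1.34  0.08]
hold [ 0.0612 -0.0003  0.0315] tilt [-0.13  1.71 -0.05] f [ 7.   1.4 12. ] m [ 0.37 -1.39  0.12]
hold [ 0.0612 -0.0003  0.0315] tilt [-0.13  1.71 -0.05] f [ 7.4  2.2 12. ] m [ 0.37 -1.38  0.23]
hold [ 0.0612 -0.0002  0.0315] tilt [-0.13  1.71 -0.05] f [ 7.8  1.9 12.8] m [ 0.33 -1.34  0.2 ]
60.48053205013275 39.6
```

View pics/c4.png

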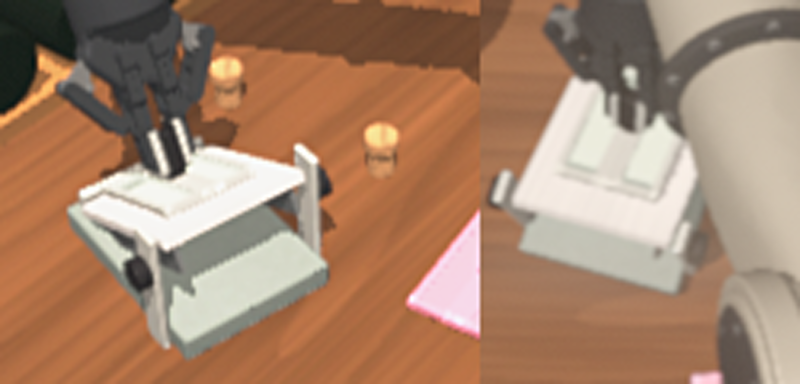

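The slide sits flush and mid-width with its lower edge at the stop. I'll add a little more downhill push as margin on the stop and hand in.

Run:
```python
from h import *
f0=np.load('f0.npy')
robot.line_to(at(.0600,.0270),tor(1.7),velocity=.02); robot.pause(.8)
print(loc().round(4),tilt().round(2),(force()-f0).round(1),(RS.T@np.array(robot.current_torque())).round(2),robot.current_time_s())
print(workorder.close_job())
```

```text
[ 0.0612 -0.0002  0.0314] [-0.12  1.83 -0.04] [10.3  2.2 14.5] [ 0.52 -1.8   0.13] 40.75
the job is handed in; nothing more can be done
None
```

I handed the job in at about 41 s with the slide still gripped, pressed onto the face at about 14 N and against the stop at about 10 N, about 61 mm up from the seat and mid-width. That both runners bear was inferred from the wrist moment, not measured directly. The hand-in gave no verdict.

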